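# Reset the tripped breaker on a site power board

## Task

One of the four circuit breakers on the yellow power distribution board has tripped: its reset button has popped up in its well and stands higher than the other three. With a fingertip, switch the main rocker off (press its ring-marked end right down), then reach into the well and press the popped button fully home, level with the others, and then switch the rocker back on (press its bar-marked end right down). Only press: leave the other three buttons alone and do not lift or shift the loose things on the board and bench.

Things in the scene. Friction and masses are not known exactly. Their poses are not given: they have to be found in the camera images.
- board: power distribution board lying on the bench, too heavy to move: yellow box 280 (x) x 340 (y) mm with a flat black deck 165 mm above the bench; sockets stick out 45 mm from its front (-x) and back (+x) faces and carrying bars 45 mm from its sides, all below the deck. Origin: centre of its underside; z up; -x is the side that faces the robot, +y its left
- deck (a point): centre of the board's deck, at deck height, axes as the board's. In this frame four round breaker wells, 52 mm in diameter and 32 mm deep, open in the deck at (x, y) = (-45, 30), (-45, 115), (45, 30), (45, 115) mm; the main rocker lies at (0, -105) mm. Lips and lamp lenses on the deck stand at most 5 mm high
- reset_top (a point): centre of the top of the popped reset button: a white cap 21 mm in diameter on the axis of one of the four wells (which one changes). Popped, its top is 10 mm below the deck; fully home it is 22 mm below the deck, 10 mm above the well's floor, level with the other three. z up
- reset_button (a joint): travel of the popped reset button: 0 m popped up, 0.012 m fully home; grows as it is pressed down. About 4 N moves it; it has no spring and stays wherever it is left, so a half-pressed one stays half-pressed
- rocker (a joint): angle of the main rocker switch: +0.18 rad fully on (bar end down), -0.18 rad fully off (ring end down). A black shallow-V rocker 64 mm long (along the board's x) and 36 mm wide, hinged at the bottom of the V, 6 mm above the deck. It stays wherever it is left (0.06 N m of friction: about 3 N at 20 mm from the hinge)
- rocker_bar (a point): middle of the rocker's half marked with a raised bar (ON), on the board's +x side, on its upper face, 21 mm from the hinge; turns with the rocker. The half that is fully down lies level, 6 mm above the deck; the other then rises at 0.36 rad to 17 mm above the deck at its outer end. The bezel round the rocker stands 3 mm above the deck
- rocker_ring (a point): middle of the rocker's half marked with a raised ring (OFF), the half on the board's -x side, on its upper face, 21 mm from the hinge; turns with the rocker
- breaker_b: a healthy breaker in another well: steel nut and a white reset button of the same shape, already home (top 22 mm below the deck). Origin: centre of the well's floor
- breaker_c: a healthy breaker, as breaker_b, in another well
- breaker_d: a healthy breaker, as breaker_b, in another well
- padlock: loose brass padlock lying on the deck, body 40 x 44 x 20 mm with a steel shackle reaching 50 mm to its +y; origin under the body's centre
- plug: loose grey plug standing on the deck, 42 mm in diameter, 36 mm tall; origin under its centre
- battery_a: loose black and red battery pack on the bench, 115 x 75 x 60 mm; origin under its centre
- battery_b: another battery pack like battery_a
- bottle: loose clear bottle standing on the bench, 64 mm in diameter, 200 mm tall; origin under its centre
- tape_measure: loose tape measure on the bench, 75 x 40 x 66 mm; origin under its centre
- screwdriver: loose screwdriver lying on the bench along its own x; origin under its middle
- tin: loose steel tin on the bench, 100 mm in diameter, 120 mm tall; origin under its centre

How it is judged:
By the outcome, as a careful person would: the job done as asked, in the order asked, and still so for the second after the job is handed in, with the robot touching nothing.
It also fails if it takes over 48 s, if anything falls off the work surface, if the arm or the gripper's body presses on something with over 40 N, if the wrist force passes 120 N, or if a joint passes its speed limit or range.

## Robot

A 6-joint arm with a two-finger parallel gripper is mounted at the origin on the work surface. World frame = base frame: x ahead of the robot, y to its left, z up, the work surface at z = 0. Lengths are in m, angles in degrees, forces in N, time in s.
With the tool pointing down it reaches from about 0.375 to 0.9 m from the base axis. Payload 3.1 kg.
Tool frame: the origin (TCP) lies on the centre line of the jaws, within the pads' length; the fingertips stand 17 mm ahead of it and the grasp point (between the pads) lies 2 mm behind it; y points along the fingers, x is the direction in which the jaws open and shut, and the axes are right-handed (so a half turn about y gives the same grasp; the last joint's range is limited). The gripper opens to 87 mm and grips with 3 to 60 N. Pads are 19 mm wide; open, the fingers measure 117 mm over their backs; the gripper's body (75 mm by 190 mm) begins 51 mm behind the grasp point.
Start: joints at [-76.117, 30.224, 82.088, -0, 67.689, -10.227], TCP at [0.255, -0.57, 0.24] pointing down, gripper open.
Joint ranges: [-176.69, 176.69], [-43.24, 126.21], [12.49, 139.97], [-82, 262], [0, 151.66], [-163.58, 163.58]. Speed limits (degrees/s): [159.86, 159.86, 180, 180, 180, 180].

## Interface

Orientations are given as a 3x3 rotation matrix whose columns are the frame's x, y, z axes.
In Python, from rig import read_state, capture, camera_info, hand_in, trace, tip_of gives the robot as it stands.
- The arm moves only by the tool jog_arm, never from a script. Its argument "steps" is a list of rows, each an object with "fingers": the opening in per cent of the stroke, from 0 (shut) to 100 (fully open); "delta_pos": the shift along the world's x, y, z in mm, a list of three; "turn": the turn about the world's z in degrees. A call has 1 to 20 rows; each row is the pose to reach, as a shift and turn from the pose commanded when the call began; what a row does not reach only later rows make up. A row lasts 1/12 s, in which the tool goes at most 41.7 mm and 7.16 degrees, less where a joint would pass 70% of its speed; a pose out of reach is approached as far as the arm can. A call with a gripper value outside its range is refused whole. The fingers move at their own pace and stop on an object; the grip force is fixed at half the most. Time passes only in rows, so rows that repeat a pose let the fingers close. It gives the time, the measured TCP pose, the force and the opening at its end, in the units of the state.
- read_state(): the state, without advancing time (a new reading comes with each control period).
- capture(name): name is "side" or "top"; returns the picture (400x640x3 uint8, red, green, blue); there is no depth.
- camera_info(name): a dict with "fov_y" (degrees; the focal length in pixels is half the picture's height over the tangent of half this angle, whatever the lens; pixels are square), "cx", "cy" (the principal point, pixels), "view" (4x4, takes a point from world to camera coordinates). Camera axes: x right, y down, z forward; pixel columns grow to the right and rows downward; lengths in m; the calibration is good to about 2 mm. A picture is of the moment at which its call begins. camera_info takes no time and is no camera call.
- hand_in(): hands the job in, once; it reports no verdict.
Trained networks look in the newest picture that a camera, given by its name, has taken for a name from the list of things; names that differ only in an ending like _2 or _b are one class to them, and where a whole thing is asked for, a point or a joint stands for the part that bears it (a point fixed in the world has none). Each returns a list of dicts, best first, with "confidence" (0 to 1); they miss things now and then, are a little off and sometimes report something else, mostly with a low value. They report only what shows in the picture. A call takes as long as a camera call.
- trace(target, camera): "mask" (400x640 bool, what is visible of it).
- tip_of(target, camera): "position" ([x, y, z] in m, in world coordinates, good to about 4 mm: a listed point, or the origin of a listed thing).
The state is a dict: "time_s": time; "joint_positions": joint angles; "qvel": joint speeds; "tau": joint torques, N m; "position": TCP position; "tcp_rot": TCP orientation; "force": force on the tool from outside, world axes, zero at the start; "moment": the same for the moment, N m; "opening": opening from 0.0 (shut) to 1.0 (fully open).
Only numpy, scipy, OpenCV 4.12 (cv2) and the standard library are available. Lean on these libraries where they do the work, as an engineer would, in place of code of your own. Each camera call takes 0.05 s, during which the arm holds its last target.

## Working session

There is one attempt and no reset: what is moved stays moved. The work goes in short steps, Python scripts to look and compute and a tool call to move; the robot and the scene stay as the last step left them, time stands still between calls to the robot, and variables do not carry over. Pictures are saved under pics/ and viewed, and the job is handed in when it is done.

Besides the shell and the picture viewer there is one more tool, called after ">>>" as a command line: name --argument value ..., lists and objects as JSON in quotes. jog_arm: Moves the arm, as the interface text tells. Its arguments: {"type":"object","properties":{"steps":{"type":"array","items":{"type":"object","properties":{"fingers":{"type":"number"},"delta_pos":{"type":"array","items":{"type":"number"}},"turn":{"type":"number"}}}}},"required":["steps"]}

```bash
ls; mkdir -p pics
cat > h.py <<'E'
import numpy as np, cv2
from rig import *
def save(name,img): cv2.imwrite('pics/'+name+'.png',cv2.cvtColor(img,cv2.COLOR_RGB2BGR))
def proj(c,p):
    i=camera_info(c); V=np.array(i['view']); f=200/np.tan(np.radians(i['fov_y'])/2)
    q=V@np.append(p,1); return np.array([i['cx']+f*q[0]/q[2], i['cy']+f*q[1]/q[2]])
def ray(c,uv):
    i=camera_info(c); V=np.array(i['view']); f=200/np.tan(np.radians(i['fov_y'])/2)
    d=np.array([(uv[0]-i['cx'])/f,(uv[1]-i['cy'])/f,1]); R=V[:3,:3]
    return -R.T@V[:3,3], R.T@d
def atz(c,uv,z):
    o,d=ray(c,uv); return o+d*(z-o[2])/d[2]
E
python3 - <<'E'
from h import *
s=read_state(); print({k:np.round(s[k],3) for k in s})
for c in('side','top'):
    save(c+'0',capture(c)); i=camera_info(c); print(c,i['fov_y'],i['cx'],i['cy'],np.round(i['view'],3).tolist())
for n in('deck','reset_top','rocker_bar','rocker_ring','breaker_b','board','padlock','plug','bottle','tin'):
    for c in('side','top'):
        print(n,c,[(np.round(r['position'],4).tolist(),round(r['confidence'],2)) for r in tip_of(n,c)[:4]])
E
```

```text
pics
{'time_s': np.float64(0.0), 'joint_positions': array([-7.6117e+01,  3.0279e+01,  8.2156e+01,  1.0000e-03,  6.7688e+01,
       -1.0227e+01]), 'qvel': array([ 0.05 , -0.075,  0.044, -0.016,  0.073,  0.033]), 'tau': array([ -0.   , -44.004, -17.659,   0.063,   0.058,  -0.   ]), 'position': array([ 0.255, -0.57 ,  0.239]), 'tcp_rot': array([[ 0.408, -0.001,  0.913],
       [-0.913,  0.002,  0.408],
       [-0.002, -1.   ,  0.   ]]), 'force': array([-0.831,  0.052,  0.785]), 'moment': array([ 0.005, -0.009, -0.046]), 'opening': np.float64(1.004)}
side 48.93400489763882 315.73275661934713 200.3509406641354 [[0.844, -0.536, -0.01, -0.494], [-0.377, -0.581, -0.721, 0.265], [0.381, 0.613, -0.693, 1.286], [0.0, 0.0, 0.0, 1.0]]
top 48.715548076471656 323.4174636876239 195.49195655204454 [[-0.004, -1.0, 0.005, -0.043], [-0.986, 0.003, -0.169, 0.58], [0.169, -0.006, -0.986, 1.319], [0.0, 0.0, 0.0, 1.0]]
deck side [([0.5828, -0.0557, 0.1646], 0.7)]
deck top [([0.5798, -0.0611, 0.1608], 0.56)]
reset_top side [([0.5825, 0.0622, 0.1587], 0.4)]
reset_top top [([0.5786, 0.0575, 0.158], 0.49)]
rock
[... 242 characters left out ...]
4955, 0.0299, 0.1316], 0.55)]
breaker_b side []
breaker_b top [([0.4994, 0.0266, 0.1294], 0.65), ([0.6071, -0.0155, 0.1341], 0.64), ([0.5239, -0.0487, 0.1345], 0.42)]
board side []
board top [([0.578, -0.0573, 0.0022], 0.85), ([0.6097, -0.0188, 0.1353], 0.47)]
padlock side []
padlock top [([0.4982, -0.1555, 0.1656], 0.66)]
plug side [([0.7003, -0.0962, 0.1681], 0.54)]
plug top [([0.7005, -0.0987, 0.17], 0.6)]
bottle side [([0.6609, 0.4188, 0.0008], 0.91)]
bottle top [([0.6628, 0.4197, -0.0033], 0.59)]
tin side [([0.6565, -0.4479, -0.0037], 0.92)]
tin top [([0.5527, 0.4678, 0.0027], 0.68), ([0.655, -0.4483, -0.0026], 0.57), ([0.3995, 0.4492, -0.0007], 0.46), ([0.6092, -0.0176, 0.1365], 0.39)]
```

View pics.

View pics/side0.png

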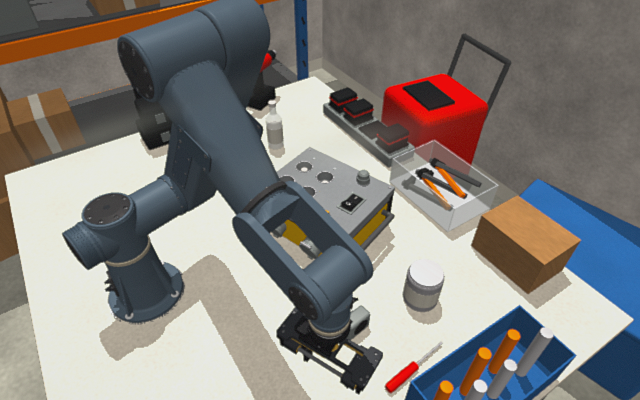

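View pics/top0.png

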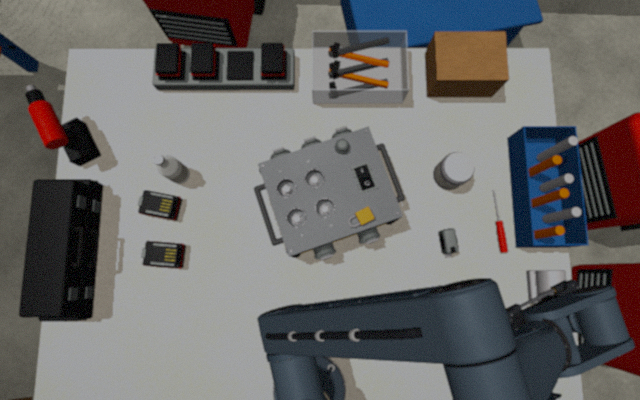

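Run:
```python
import cv2
a=cv2.imread('pics/top0.png')[120:300,230:430]; cv2.imwrite('pics/top0z.png',cv2.resize(a,None,fx=3.3,fy=3.3,interpolation=cv2.INTER_CUBIC)[:600])
a=cv2.imread('pics/side0.png')[100:300,180:440]; cv2.imwrite('pics/side0z.png',cv2.resize(a,None,fx=3,fy=3,interpolation=cv2.INTER_CUBIC))
```

```text
(no output)
```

View pics/top0z.png

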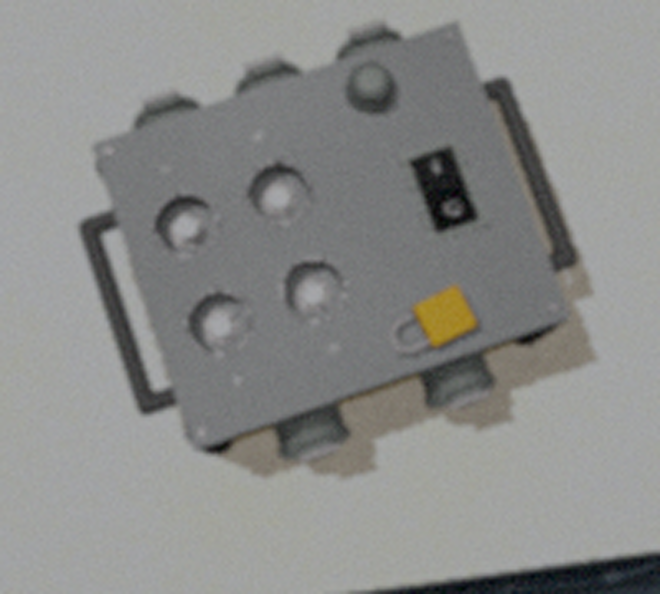

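View pics/side0z.png

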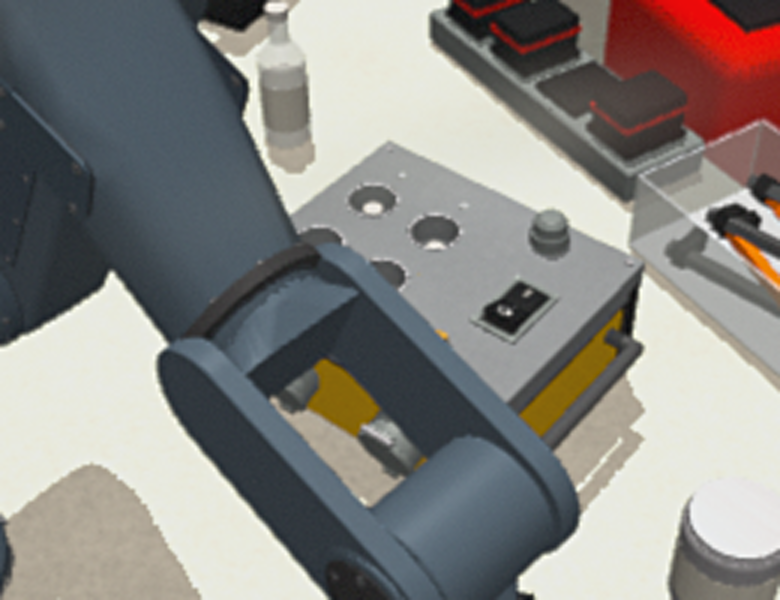

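The side view shows the back wells (x≈305-325, y≈165-177), with the arm covering the front ones. The top view shows all four wells at about (286,187), (315,178), (297,217) and (325,208), and the rocker at (364,177). Next I'll fit the board pose and compare the button heights.

```bash
cat >> h.py <<'E'
def rectify(c,img,z,cx,cy,yaw,px=2.0,hx=150,hy=180):
    # board-frame rectified picture: up=+x, left=+y; px pixels per mm
    W,H=int(2*hy*px),int(2*hx*px)
    cs=np.cos(yaw);sn=np.sin(yaw)
    src=[];dst=[]
    for X,Y in((-.1,-.1),(.1,-.1),(.1,.1),(-.1,.1)):
        p=[cx+cs*X-sn*Y,cy+sn*X+cs*Y,z]; src.append(proj(c,p)); dst.append([(hy-Y*1000)*px,(hx-X*1000)*px])
    M=cv2.getPerspectiveTransform(np.float32(src),np.float32(dst))
    return cv2.warpPerspective(img,M,(W,H),flags=cv2.INTER_CUBIC)
E
python3 - <<'E'
from h import *
from scipy.optimize import least_squares
z=np.array([[100,148],[455,28],[565,310],[195,440]])/3.3+[230,120]
P=np.array([atz('top',u,0.165)[:2] for u in z]); print(P.round(4))
B=np.array([[.14,.17],[.14,-.17],[-.14,-.17],[-.14,.17]])
f=lambda q:((B@np.array([[np.cos(q[2]),np.sin(q[2])],[-np.sin(q[2]),np.cos(q[2])]])+q[:2])-P).ravel()
r=least_squares(f,[.58,-.058,.3]);q=r.x;print(q,np.degrees(q[2]),r.fun.reshape(-1,2).round(4))
t=cv2.cvtColor(cv2.imread('pics/top0.png'),cv2.COLOR_BGR2RGB);s=cv2.cvtColor(cv2.imread('pics/side0.png'),cv2.COLOR_BGR2RGB)
for c,i in(('top',t),('side',s)):
    o=rectify(c,i,.165,*q)
    for X,Y in((-45,30),(-45,115),(45,30),(45,115)): cv2.circle(o,(int((180-Y)*2),int((150-X)*2)),52,(255,0,0),1)
    cv2.rectangle(o,(int((180+105-18)*2),int((150-32)*2)),(int((180+105+18)*2),int((150+32)*2)),(0,255,0),1)
    cv2.rectangle(o,(20,20),(700,580),(0,0,255),1)
    save('rect_'+c,o)
E
```

```text
[[ 0.6498  0.1363]
 [ 0.7577 -0.1743]
 [ 0.5069 -0.263 ]
 [ 0.398   0.0515]]
[ 0.57811797 -0.06236406  0.33321591] 19.09186558486991 [[ 0.005   0.0078]
 [ 0.0083 -0.0029]
 [-0.0055 -0.0058]
 [-0.0078  0.001 ]]
```

View pics/rect_top.png

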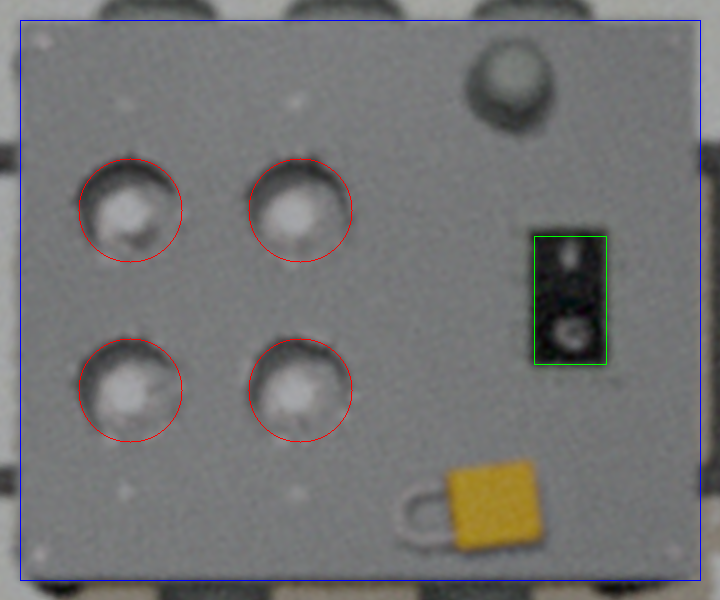

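View pics/rect_side.png

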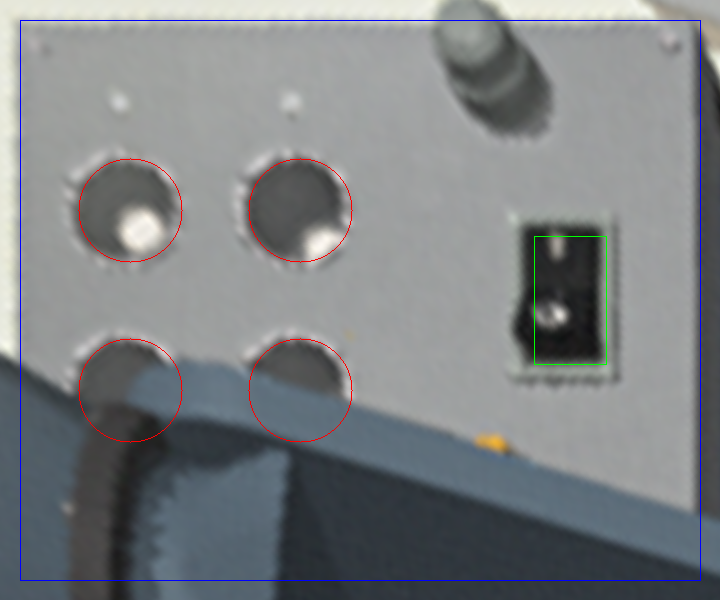

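The rectified top view fits well. Deck centre is (0.578,-0.062), yaw 19.1°, and the well circles and rocker land on their marks. In the side view the back-left cap sits near its well's centre (140,230) and the back-right cap sits deep (322,245). So the popped button is (45,115), as the network also says, at about world (0.583,0.061). The rocker is on, with the ring end at (0.593,-0.169). I'll shut the fingers and hover over the ring end.

>>> jog_arm --steps '[{"fingers": 0,"delta_pos": [5,5,20],"turn": 0},{"fingers": 0,"delta_pos": [15,20,40],"turn": 0},{"fingers": 0,"delta_pos": [35,42,45],"turn": -1},{"fingers": 0,"delta_pos": [58,70,45],"turn": -2},{"fingers": 0,"delta_pos": [82,98,45],"turn": -3},{"fingers": 0,"delta_pos": [106,126,45],"turn": -4},{"fingers": 0,"delta_pos": [130,155,45],"turn": -5},{"fingers": 0,"delta_pos": [154,184,45],"turn": -5},{"fingers": 0,"delta_pos": [178,212,45],"turn": -5},{"fingers": 0,"delta_pos": [202,241,45],"turn": -5},{"fingers": 0,"delta_pos": [226,270,45],"turn": -5},{"fingers": 0,"delta_pos": [250,298,45],"turn": -5},{"fingers": 0,"delta_pos": [274,327,45],"turn": -5},{"fingers": 0,"delta_pos": [298,356,45],"turn": -5},{"fingers": 0,"delta_pos": [318,380,40],"turn": -5},{"fingers": 0,"delta_pos": [330,394,30],"turn": -5},{"fingers": 0,"delta_pos": [335,400,20],"turn": -5},{"fingers": 0,"delta_pos": [335,400,10],"turn": -5},{"fingers": 0,"delta_pos": [335,400,10],"turn": -5},{"fingers": 0,"delta_pos": [335,400,10],"turn": -5}]'

```text
time_s: 2.77
position: [0.589, -0.1714, 0.2485]
tcp_rot: [[0.326, -0.003, 0.945], [-0.945, 0.001, 0.326], [-0.002, -1.0, -0.002]]
force: [-0.4, 0.1, 0.5]
opening: 0.009
```

Run:
```python
from h import *
q=[.57812,-.06236,.3332]
s=read_state(); print({k:np.round(s[k],3) for k in('time_s','position','tcp_rot','force','opening')})
t=capture('top');i=capture('side')
cs,sn=np.cos(q[2]),np.sin(q[2])
W=lambda X,Y,Z:[q[0]+cs*X-sn*Y,q[1]+sn*X+cs*Y,Z]
ims=[]
for c,im in(('top',t),('side',i)):
    for p,col in((np.array(s['position'])-[0,0,.017],(255,0,255)),(W(-.024,-.105,.175),(0,255,0)),(W(.045,.115,.155),(255,0,0))):
        u=proj(c,p); print(c,u.round(1))
        cv2.drawMarker(im,tuple(int(round(v)) for v in u),col,cv2.MARKER_CROSS,6,1)
    u=proj(c,W(0,-.03,.165)).astype(int); a=im[max(0,u[1]-90):u[1]+90,max(0,u[0]-125):u[0]+125]
    save('hov_'+c,cv2.resize(a,None,fx=3.2,fy=3.2,interpolation=cv2.INTER_CUBIC))
```

```text
{'time_s': np.float64(2.767), 'position': array([ 0.589, -0.171,  0.248]), 'tcp_rot': array([[ 0.326, -0.003,  0.945],
       [-0.945,  0.001,  0.326],
       [-0.002, -1.   , -0.002]]), 'force': array([-0.439,  0.141,  0.512]), 'opening': np.float64(0.009)}
top [370.7 180.7]
top [367.8 184.5]
top [286.6 188.3]
side [348.3 191.6]
side [347.4 205.3]
side [304.6 169.1]
```

View pics/hov_side.png

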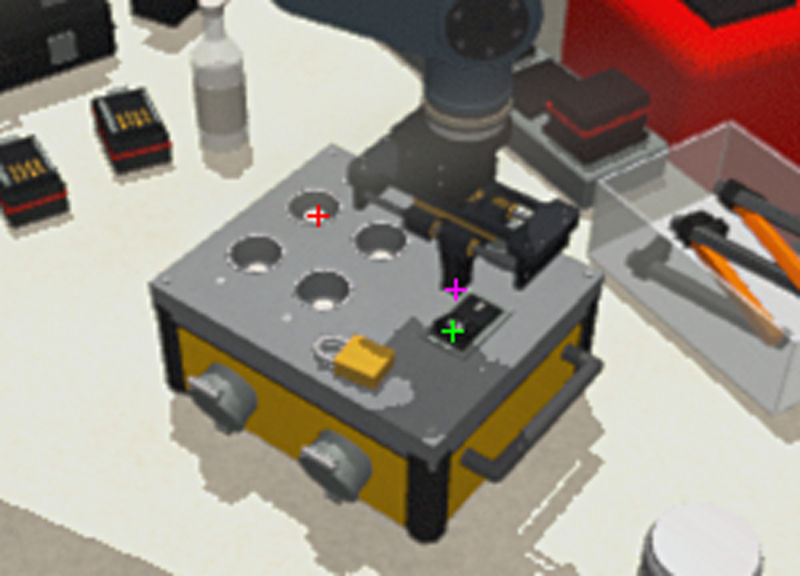

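View pics/hov_top.png

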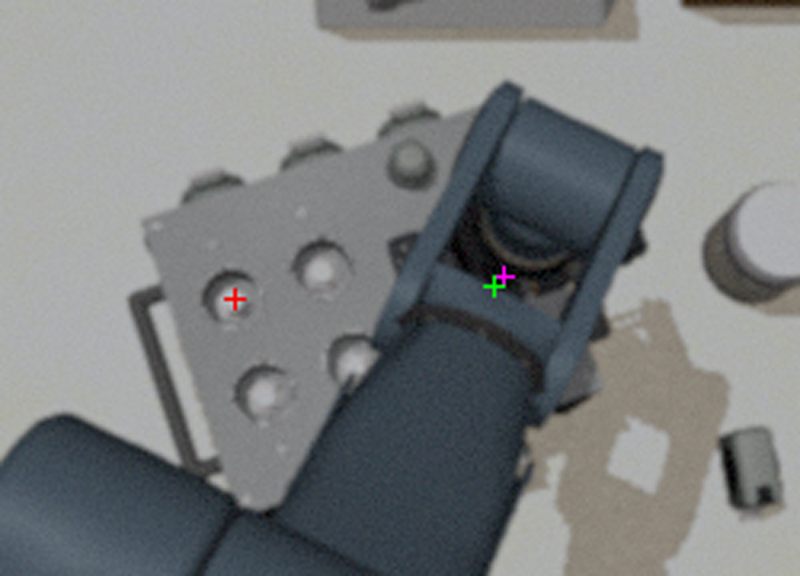

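The fingertip shows at about (457,283) in the zoomed side view, on the predicted cross, and all four wells are now visible. I'll check the popped well once more without markers while the arm is clear.

Run:
```python
from h import *
i=capture('side')
print([(np.round(r['position'],4).tolist(),round(r['confidence'],2)) for r in tip_of('reset_top','side')+tip_of('rocker_ring','side')])
o=rectify('side',i,.165,.57812,-.06236,.3332)
save('side_clean',o)
```

```text
[([0.581, 0.0652, 0.1567], 0.5), ([0.5956, -0.1681, 0.1802], 0.68)]
```

View pics/side_clean.png

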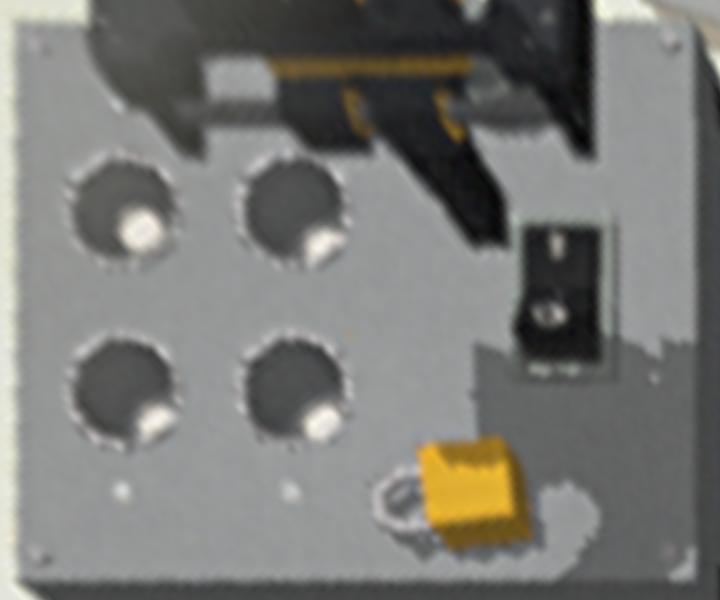

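It's clearly the back-left one: its cap at (141,230) is rounder and nearer its well's centre than the other three. Next, press the ring end.

>>> jog_arm --steps '[{"fingers": 0,"delta_pos": [1,2,-15],"turn": 0},{"fingers": 0,"delta_pos": [1,2,-32],"turn": 0},{"fingers": 0,"delta_pos": [1,2,-42],"turn": 0},{"fingers": 0,"delta_pos": [1,2,-46],"turn": 0},{"fingers": 0,"delta_pos": [1,2,-50],"turn": 0},{"fingers": 0,"delta_pos": [1,2,-53],"turn": 0},{"fingers": 0,"delta_pos": [1,2,-56],"turn": 0},{"fingers": 0,"delta_pos": [1,2,-58],"turn": 0},{"fingers": 0,"delta_pos": [1,2,-60],"turn": 0},{"fingers": 0,"delta_pos": [1,2,-60],"turn": 0}]'

```text
time_s: 3.85
position: [0.5916, -0.1687, 0.1896]
tcp_rot: [[0.327, 0.001, 0.945], [-0.945, -0.001, 0.327], [0.001, -1.0, 0.001]]
force: [-0.6, -0.9, 1.6]
opening: 0.008
```

>>> jog_arm --steps '[{"fingers": 0,"delta_pos": [0,0,-1],"turn": 0},{"fingers": 0,"delta_pos": [0,0,-2],"turn": 0},{"fingers": 0,"delta_pos": [0,0,-3],"turn": 0},{"fingers": 0,"delta_pos": [0,0,-3],"turn": 0}]'

```text
time_s: 4.18
position: [0.5917, -0.1687, 0.1883]
tcp_rot: [[0.328, 0.001, 0.945], [-0.945, -0.001, 0.328], [0.001, -1.0, 0.001]]
force: [-3.4, -0.3, 9.0]
opening: 0.005
```

>>> jog_arm --steps '[{"fingers": 0,"delta_pos": [0,0,-2],"turn": 0},{"fingers": 0,"delta_pos": [0,0,-3],"turn": 0},{"fingers": 0,"delta_pos": [0,0,-3],"turn": 0},{"fingers": 0,"delta_pos": [0,0,-3],"turn": 0}]'

```text
time_s: 4.52
position: [0.5917, -0.1687, 0.188]
tcp_rot: [[0.328, 0.002, 0.945], [-0.945, -0.002, 0.328], [0.002, -1.0, 0.002]]
force: [-7.6, 0.9, 21.1]
opening: 0.004
```

The rocker is on its firm stop: tip at 0.171 m, 21 N. Lift, move over the popped button and look.

>>> jog_arm --steps '[{"fingers": 0,"delta_pos": [0,0,10],"turn": 0},{"fingers": 0,"delta_pos": [0,0,30],"turn": 0},{"fingers": 0,"delta_pos": [0,0,55],"turn": 0},{"fingers": 0,"delta_pos": [0,10,66],"turn": 0},{"fingers": 0,"delta_pos": [-1,35,66],"turn": 0},{"fingers": 0,"delta_pos": [-2,65,66],"turn": 0},{"fingers": 0,"delta_pos": [-3,95,66],"turn": 0},{"fingers": 0,"delta_pos": [-5,125,66],"turn": 0},{"fingers": 0,"delta_pos": [-6,155,66],"turn": 0},{"fingers": 0,"delta_pos": [-7,185,66],"turn": 0},{"fingers": 0,"delta_pos": [-8,210,66],"turn": 0},{"fingers": 0,"delta_pos": [-9,224,66],"turn": 0},{"fingers": 0,"delta_pos": [-9,229,60],"turn": 0},{"fingers": 0,"delta_pos": [-9,229,50],"turn": 0},{"fingers": 0,"delta_pos": [-9,229,42],"turn": 0},{"fingers": 0,"delta_pos": [-9,229,42],"turn": 0},{"fingers": 0,"delta_pos": [-9,229,42],"turn": 0}]'

```text
time_s: 5.93
position: [0.5819, 0.0592, 0.2242]
tcp_rot: [[0.326, -0.003, 0.946], [-0.946, -0.0, 0.326], [-0.001, -1.0, -0.002]]
force: [-0.4, 0.2, 0.2]
opening: 0.005
```

Run:
```python
from h import *
i=capture('side'); t=capture('top'); s=read_state(); print(np.round(s['position'],4),np.round(s['force'],1))
for n in('rocker_ring','rocker_bar'): 
  for c in('side','top'): print(n,c,[(np.round(r['position'],4).tolist(),round(r['confidence'],2)) for r in tip_of(n,c)])
a=np.hstack([rectify(c,im,.165,.57812,-.06236,.3332,px=1.1) for c,im in(('side',i),('top',t))])
save('over',a); save('over_s',cv2.resize(i[110:290,220:420],None,fx=3.3,fy=3.3,interpolation=cv2.INTER_CUBIC))
```

```text
[0.5826 0.0594 0.2253] [0.4 0.1 0. ]
rocker_ring side [([0.591, -0.17, 0.1733], 0.59)]
rocker_ring top [([0.5951, -0.1654, 0.1691], 0.62), ([0.5821, -0.0603, 0.1632], 0.23)]
rocker_bar side [([0.6296, -0.1547, 0.1786], 0.7)]
rocker_bar top [([0.6293, -0.1543, 0.1787], 0.63)]
```

View pics/over.png

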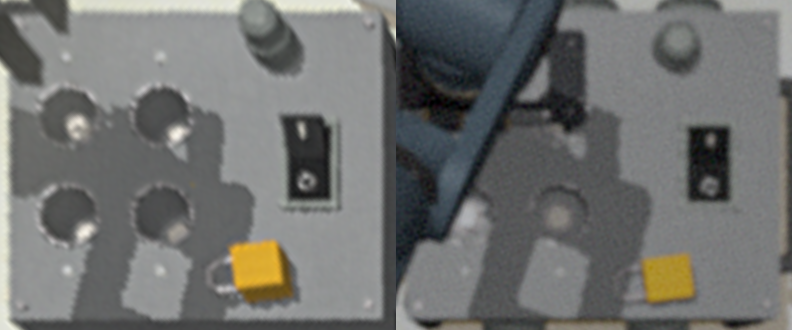

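View pics/over_s.png

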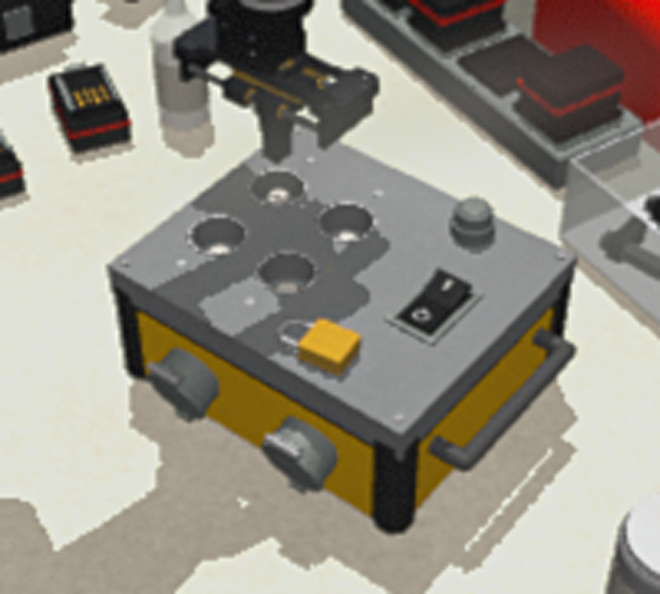

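The rocker now reads off: bar end up at 0.179 m, ring end level at 0.17-0.173 m, and the picture agrees. I'll lower into the well.

>>> jog_arm --steps '[{"fingers": 0,"delta_pos": [0,0,-10],"turn": 0},{"fingers": 0,"delta_pos": [0,0,-22],"turn": 0},{"fingers": 0,"delta_pos": [0,0,-34],"turn": 0},{"fingers": 0,"delta_pos": [0,0,-42],"turn": 0},{"fingers": 0,"delta_pos": [0,0,-48],"turn": 0},{"fingers": 0,"delta_pos": [0,0,-51],"turn": 0},{"fingers": 0,"delta_pos": [0,0,-51],"turn": 0}]'

```text
time_s: 6.82
position: [0.582, 0.0606, 0.1738]
tcp_rot: [[0.327, -0.001, 0.945], [-0.945, 0.0, 0.327], [-0.001, -1.0, -0.001]]
force: [-0.5, 0.1, -1.1]
opening: 0.007
```

Run:
```python
from h import *
i=capture('side'); s=read_state(); print(np.round(s['position'],4),np.round(s['force'],1))
p=np.array(s['position']); p[2]=.165; print((proj('side',p)-[240,130])*6)
save('inwell',cv2.resize(i[130:210,240:360],None,fx=6,fy=6,interpolation=cv2.INTER_CUBIC))
```

```text
[0.5824 0.0606 0.1744] [0.2 0.5 0.1]
[386.4586975 221.0283967]
```

View pics/inwell.png

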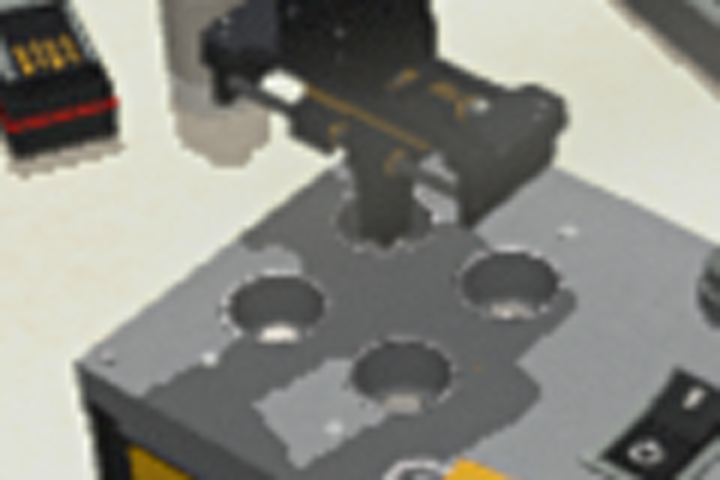

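The finger is centred in the back-left well (x≈386, with the rim spanning 340-432) and feels no side force. Press down.

>>> jog_arm --steps '[{"fingers": 0,"delta_pos": [0,0,-3],"turn": 0},{"fingers": 0,"delta_pos": [0,0,-6],"turn": 0},{"fingers": 0,"delta_pos": [0,0,-9],"turn": 0},{"fingers": 0,"delta_pos": [0,0,-11],"turn": 0},{"fingers": 0,"delta_pos": [0,0,-13],"turn": 0},{"fingers": 0,"delta_pos": [0,0,-14],"turn": 0},{"fingers": 0,"delta_pos": [0,0,-14],"turn": 0}]'

```text
time_s: 7.45
position: [0.5831, 0.0605, 0.1607]
tcp_rot: [[0.327, 0.002, 0.945], [-0.945, -0.0, 0.327], [0.001, -1.0, 0.002]]
force: [2.6, -0.3, 2.5]
opening: 0.007
```

>>> jog_arm --steps '[{"fingers": 0,"delta_pos": [0,0,-1],"turn": 0},{"fingers": 0,"delta_pos": [0,0,-2],"turn": 0},{"fingers": 0,"delta_pos": [0,0,-3],"turn": 0},{"fingers": 0,"delta_pos": [0,0,-3],"turn": 0}]'

```text
time_s: 7.78
position: [0.5832, 0.0605, 0.1603]
tcp_rot: [[0.328, 0.003, 0.945], [-0.945, -0.0, 0.328], [0.001, -1.0, 0.003]]
force: [-2.3, 0.6, 16.4]
opening: 0.003
```

>>> jog_arm --steps '[{"fingers": 0,"delta_pos": [0,0,-2],"turn": 0},{"fingers": 0,"delta_pos": [0,0,-3],"turn": 0},{"fingers": 0,"delta_pos": [0,0,-3],"turn": 0},{"fingers": 0,"delta_pos": [0,0,-3],"turn": 0}]'

```text
time_s: 8.12
position: [0.5833, 0.0605, 0.1601]
tcp_rot: [[0.328, 0.004, 0.945], [-0.945, -0.001, 0.328], [0.002, -1.0, 0.004]]
force: [-7.0, 0.4, 33.3]
opening: 0.001
```

It hit a firm stop at tip 0.143 m, the given home height, at 33 N. Lift and go over the bar end.

>>> jog_arm --steps '[{"fingers": 0,"delta_pos": [0,0,8],"turn": 0},{"fingers": 0,"delta_pos": [0,0,25],"turn": 0},{"fingers": 0,"delta_pos": [0,0,50],"turn": 0},{"fingers": 0,"delta_pos": [0,0,75],"turn": 0},{"fingers": 0,"delta_pos": [1,-5,92],"turn": 0},{"fingers": 0,"delta_pos": [6,-25,95],"turn": 0},{"fingers": 0,"delta_pos": [13,-52,95],"turn": 0},{"fingers": 0,"delta_pos": [20,-80,95],"turn": 0},{"fingers": 0,"delta_pos": [27,-108,95],"turn": 0},{"fingers": 0,"delta_pos": [34,-136,95],"turn": 0},{"fingers": 0,"delta_pos": [41,-164,95],"turn": 0},{"fingers": 0,"delta_pos": [47,-190,95],"turn": 0},{"fingers": 0,"delta_pos": [51,-207,95],"turn": 0},{"fingers": 0,"delta_pos": [53,-215,90],"turn": 0},{"fingers": 0,"delta_pos": [53,-215,80],"turn": 0},{"fingers": 0,"delta_pos": [53,-215,75],"turn": 0},{"fingers": 0,"delta_pos": [53,-215,75],"turn": 0}]'

```text
time_s: 9.53
position: [0.6334, -0.1522, 0.2269]
tcp_rot: [[0.328, -0.006, 0.944], [-0.944, 0.003, 0.329], [-0.005, -1.0, -0.004]]
force: [-1.3, 1.9, -0.6]
opening: 0.006
```

Run:
```python
from h import *
i=capture('side'); s=read_state(); print(s['time_s'],np.round(s['position'],4),np.round(s['force'],1))
print([(np.round(r['position'],4).tolist(),round(r['confidence'],2)) for r in tip_of('reset_top','side')])
save('post',rectify('side',i,.165,.57812,-.06236,.3332))
```

```text
9.5833 [ 0.634  -0.1523  0.2278] [ 0.3  0.3 -0.1]
[]
```

View pics/post.png

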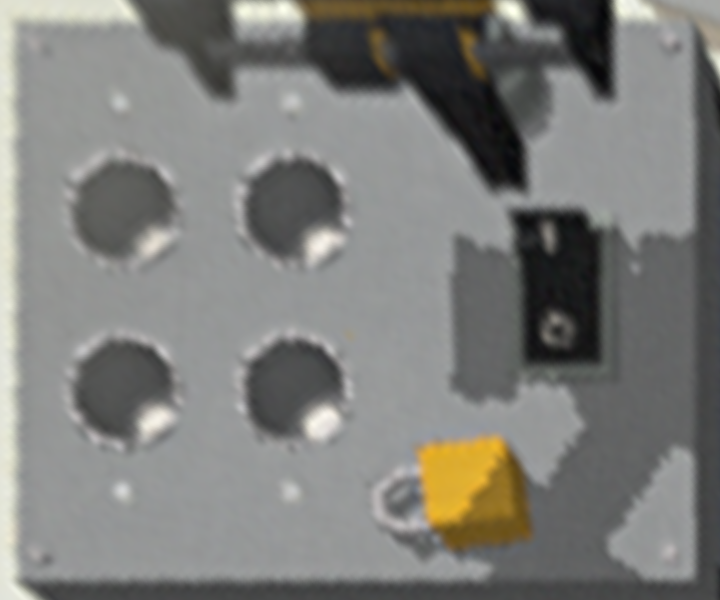

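The back-left cap, at (153,243), now sits like the other three, and the rocker is off. Press the bar end.

>>> jog_arm --steps '[{"fingers": 0,"delta_pos": [0,0,-12],"turn": 0},{"fingers": 0,"delta_pos": [0,0,-22],"turn": 0},{"fingers": 0,"delta_pos": [0,0,-28],"turn": 0},{"fingers": 0,"delta_pos": [0,0,-31],"turn": 0},{"fingers": 0,"delta_pos": [0,0,-34],"turn": 0},{"fingers": 0,"delta_pos": [0,0,-37],"turn": 0},{"fingers": 0,"delta_pos": [0,0,-40],"turn": 0},{"fingers": 0,"delta_pos": [0,0,-42],"turn": 0},{"fingers": 0,"delta_pos": [0,0,-43],"turn": 0},{"fingers": 0,"delta_pos": [0,0,-43],"turn": 0}]'

```text
time_s: 10.47
position: [0.6358, -0.1545, 0.1883]
tcp_rot: [[0.327, 0.002, 0.945], [-0.945, -0.0, 0.327], [0.001, -1.0, 0.002]]
force: [-0.9, 1.9, 8.7]
opening: 0.001
```

>>> jog_arm --steps '[{"fingers": 0,"delta_pos": [0,0,-1],"turn": 0},{"fingers": 0,"delta_pos": [0,0,-2],"turn": 0},{"fingers": 0,"delta_pos": [0,0,-3],"turn": 0},{"fingers": 0,"delta_pos": [0,0,-3],"turn": 0},{"fingers": 0,"delta_pos": [0,0,-3],"turn": 0}]'

```text
time_s: 10.88
position: [0.6359, -0.1545, 0.188]
tcp_rot: [[0.328, 0.003, 0.945], [-0.945, -0.001, 0.328], [0.002, -1.0, 0.002]]
force: [-4.4, 3.8, 19.4]
opening: 0.005
```

It stopped firmly at tip 0.171 m. Lift straight up and back off clear for a last look.

>>> jog_arm --steps '[{"fingers": 0,"delta_pos": [0,0,8],"turn": 0},{"fingers": 0,"delta_pos": [0,0,25],"turn": 0},{"fingers": 0,"delta_pos": [0,0,50],"turn": 0},{"fingers": 0,"delta_pos": [0,0,80],"turn": 0},{"fingers": 0,"delta_pos": [0,-5,105],"turn": 0},{"fingers": 0,"delta_pos": [-5,-25,120],"turn": 0},{"fingers": 0,"delta_pos": [-15,-50,125],"turn": 0},{"fingers": 0,"delta_pos": [-25,-75,125],"turn": 0},{"fingers": 0,"delta_pos": [-35,-95,125],"turn": 0},{"fingers": 0,"delta_pos": [-40,-105,125],"turn": 0},{"fingers": 0,"delta_pos": [-40,-105,125],"turn": 0},{"fingers": 0,"delta_pos": [-40,-105,125],"turn": 0}]'

```text
time_s: 11.88
position: [0.595, -0.2595, 0.3081]
tcp_rot: [[0.326, -0.001, 0.945], [-0.945, 0.001, 0.326], [-0.001, -1.0, -0.0]]
force: [0.4, 0.4, -0.6]
opening: 0.01
```

Run:
```python
from h import *
i=capture('side'); t=capture('top'); s=read_state(); print(s['time_s'],np.round(s['position'],4),np.round(s['force'],1))
for n in('rocker_ring','rocker_bar','reset_top','padlock','plug'): 
  for c in('side','top'): print(n,c,[(np.round(r['position'],4).tolist(),round(r['confidence'],2)) for r in tip_of(n,c)])
a=np.hstack([rectify(c,im,.165,.57812,-.06236,.3332,px=1.1) for c,im in(('side',i),('top',t))])
save('fin',a)
save('fin_s',i)
```

```text
11.9833 [ 0.5956 -0.2583  0.3082] [-0.   0.7  0.3]
rocker_ring side [([0.5943, -0.17, 0.1783], 0.72), ([0.5782, -0.0562, 0.1675], 0.23)]
rocker_ring top [([0.5991, -0.1649, 0.1762], 0.56)]
rocker_bar side [([0.6313, -0.1514, 0.1728], 0.44)]
rocker_bar top [([0.6267, -0.1571, 0.17], 0.8), ([0.6609, 0.4204, -0.0023], 0.39)]
reset_top side [([0.7032, -0.0969, 0.1643], 0.34)]
reset_top top [([0.578, 0.0618, 0.1476], 0.57)]
padlock side [([0.5009, -0.1586, 0.169], 0.8)]
padlock top [([0.4988, -0.154, 0.1671], 0.62), ([0.4397, -0.4307, 0.0015], 0.33)]
plug side [([0.7001, -0.0957, 0.1631], 0.37)]
plug top [([0.7018, -0.1022, 0.1665], 0.56)]
```

View pics/fin.png

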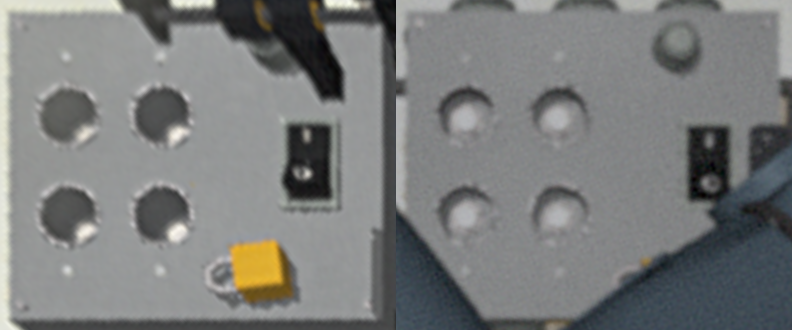

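View pics/fin_s.png

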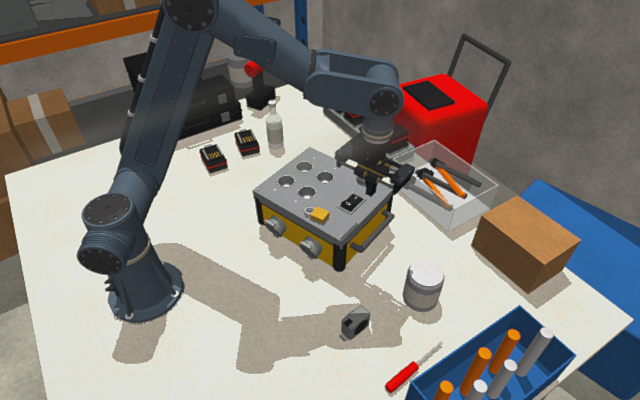

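The rectified view shows all four caps equally deep, the rocker's ring end up (on), and the padlock and plug where they were. In the full side view the arm is clear of the board at about (370,180).

```bash
python3 -c "
from rig import hand_in; print(hand_in())"
```

```text
the job is handed in; nothing more can be done
None
```

The job is done and handed in at about 12 s. I pressed the rocker's ring end down (off), pressed the popped back-left button home, then pressed the bar end down (on).

- **Rocker:** each press ended on a firm stop with the fingertip 6 mm above the deck, at about 20 N. Afterwards the network put the ring end at 0.176–0.178 m and the bar end at 0.170–0.173 m, which means on.
- **Button:** the press ended on a firm stop with the fingertip 22 mm below the deck, at 33 N. In the side view all four caps now sit at the same depth.
- **Loose things:** the padlock and plug are within about 5 mm of where they were first measured, which is about the network's error. The bench things show no visible shift in the pictures. I did not re-measure them.

Two network readings disagreed with the rest. In the last side picture it placed the button on the plug, with low confidence (0.34). In the last top picture it put the button top at 0.148 m against the expected 0.143 m, roughly its 4 mm error. I relied on the fingertip stop and the side view instead.

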